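Lock a tube rack on the shaker with its toggle clamp

TASK

Without picking anything up, use the fingertips to push the tube rack along its slot on the small shaker until it rests against the end stop. Then push the toggle clamp's black handle over, away from the rack and down past its dead point, until it snaps into lock and the jaw presses the rack against the fence. Leave the things standing around the shaker where they are.

Things in the scene. Friction and masses are not known exactly. Their poses are not given: they have to be found in the camera images.
- shaker: Small shaker (not running), fixed: white housing under an aluminium deck 230 mm long (its x, -115 to +115) by 240 mm (its y, -155 to +85), deck top 60 mm above the origin. Origin on the worktop under the middle of the rack slot. x runs along the slot from its open end (robot side) to the end stop, y towards the fence, z up. The toggle clamp stands on the -y side of the slot.
- tube_rack: Loose white tube rack, 96 mm long (its own y, along the slot), 50 mm wide (its x), 55 mm high, about 0.16 kg, with five capped tubes fixed in it that reach 90 mm above the deck. Ends are solid plates, long sides open. Origin: centre of its underside. Stands on the deck in the slot, 35 to 55 mm short of the end stop; slides along the slot when pushed on the end near the robot.
- rack_home (a point): On the deck top, where the rack's origin is once the rack touches end stop and fence: shaker x +32, y +3, z +60 mm; axes as the shaker's. Shaker coordinates of the slot: fence 44 mm high, face y +28, x -65 to +85; the low guide facing it 14 mm high, face y -28, x -65 to +80 (slot 56 mm wide); end stop plate 30 mm high, face x +80.
- clamp_handle (a joint): Angle of the clamp's handle about its pivot (axis along shaker x): 0 = straight up, grows as it swings away from the rack (to shaker -y) and down, 1.57 = level. Range -0.25 to 1.65 (end stop = locked). Starts at -0.2 to 0.25; light friction holds it. Dead point about 1.38: before it the sprung jaw pushes the handle back, past it the handle is driven on to 1.65. A few N at the grip suffice.
- clamp_pivot (a point): The handle's pivot: shaker x = +32, y = -100, z = +90 mm; axes as the shaker's. The handle is straight, it reaches 109 mm from the pivot: a steel rod 10 mm thick, then from 38 mm outwards a black round grip 18 mm thick.
- handle_end (a point): Outer end of the handle's black grip, on its axis, 109 mm from the pivot.
- clamp_jaw: The clamp's jaw: upright bar 104 mm long (along shaker x), 22 mm high, with rubber face, centred at shaker x = +32 mm, 90 mm above the worktop, on the -y side of the slot. The handle drives it about 24 mm to +y, towards the rack; it is backed by a spring (4 N per mm). Origin at the middle of its back face, 10 mm behind the rubber face.
- oil_bottle: Bystander: brown oil bottle, 31 mm across, 70 mm high, loose; origin under its centre.
- squeeze_bottle: Bystander: squeeze bottle, 51 mm across, 108 mm high, loose; origin under its centre.
- petri_dish: Bystander: petri dish, 64 mm across, 15 mm high, loose; origin under its centre.
- slides_carton: Bystander: small carton of slides, 28 x 79 x 22 mm, loose; origin under its centre.

How it is judged:
By the outcome, as a careful person would: the job done as asked, in the order asked, and still so for the second after the job is handed in, with the robot touching nothing.
It also fails if it takes over 45 s, if anything falls off the work surface, if the arm or the gripper's body presses on something with over 40 N, if the wrist force passes 120 N, or if a joint passes its speed limit or range.

ROBOT

A 6-joint arm with a two-finger parallel gripper is mounted at the origin on a cart in front of the work surface, level with it; the furniture and walls round the work are solid. World frame = base frame: x ahead of the robot, y to its left, z up, the work surface at z = 0. Lengths are in m, angles in rad, forces in N, time in s.
With the tool pointing down it reaches from about 0.325 to 0.775 m from the base axis. Payload 9.3 kg.
Tool frame: the origin (TCP) lies midway between the tips of the shut fingers; the grasp point (between the pads) lies r.grip_point_offset behind it (r.grip_point_offset is the distance from the TCP to the grasp point, in m); z points along the fingers, y is the line along which they close (so a half turn about z gives the same grasp; the last joint's range is limited). The gripper opens to 85 mm and grips with 20 to 120 N. Pads are 22 mm wide; open, the fingers measure 114 mm over their backs; the gripper's body (76 mm by 85 mm) begins 54 mm behind the grasp point. The pads swing forward as they close: fully open they stand 13 mm farther back than shut.
Start: joints at [-1.382, 0.259, 0.021, 1.334, 0, 1.418], TCP at [0.184, -0.518, 0.231] pointing down, gripper open.
Joint ranges: [-3.04, 3.04], [-0.91, 1.82], [-1.04, 1.36], [-1.92, 1.95], [-1.52, 1.45], [-3.14, 3.14]. Speed limits (rad/s): [2.22, 2.22, 2.79, 3.14, 3.14, 3.14].

INTERFACE

Orientations are given as [roll, pitch, yaw] about the fixed x, y, z axes, in that order (R = Rz(yaw) Ry(pitch) Rx(roll)).
In Python, from rig import monitor, cams, ticket, r gives the robot as it stands.
- The arm moves only by the tool jog_arm, never from a script. Its argument "commands" is a list of rows, each a list of 7 numbers: the turn, a rotation vector about the tool's x, y, z in units of 8 degrees (1.0 is 8 degrees), then the shift along the tool's x, y, z in units of 40 mm (1.0 is 40 mm), then the opening, from 0 (shut) to 1 (fully open). A call has 1 to 8 rows; each row shifts and turns the commanded pose from where the row before left it, along the tool's axes as they then stand; what a row does not reach is not made up. A row lasts 1/8 s, in which the tool goes at most 62.5 mm and 10.7 degrees, less where a joint would pass 70% of its speed; a pose out of reach is approached as far as the arm can. A call is refused whole if a number of a shift passes 1 or a number of a turn 1, either way. A call with a gripper value outside its range is refused whole. The fingers move at their own pace and stop on an object; "grip_force" is the grip in N (left out, the last holds). Time passes only in rows, so rows that do not move let the fingers close. It gives the time, the measured TCP pose, the force, the opening and the grip force at its end, in the units of the state.
- monitor.observe(): the state, without advancing time (a new reading comes with each control period).
- cams.snapshot(name): name is "scene" or "side" or "wrist"; returns the picture (480x640x3 uint8, red, green, blue); there is no depth.
- cams.camera_info(name): a dict with "fovy" (degrees; the focal length in pixels is half the picture's height over the tangent of half this angle, whatever the lens; pixels are square), "cx", "cy" (the principal point, pixels), "dist" ([k1, k2, p1, p2, k3] as OpenCV has them; the pictures are not rectified), "R" (3x3) and "t" (3): a world point X has camera coordinates R X + t; the wrist camera has in their place "T_tool_cam" (4x4, takes a point from camera to tool coordinates, whose origin is the TCP and whose axes are the flange's). Camera axes: x right, y down, z forward; pixel columns grow to the right and rows downward; lengths in m; the calibration is good to about 2 mm. A picture is of the moment at which its call begins: read the wrist's pose just before it. camera_info takes no time and is no camera call.
- ticket.finish_job(): hands the job in; it is judged then, once.
The state is a dict: "t": time; "q": joint angles; "qd": joint speeds; "tau": joint torques, N m; "tcp_pos": TCP position; "tool_rot": TCP orientation; "contact_force": force on the tool from outside, world axes, zero at the start; "wrist_torque": the same for the moment, N m; "opening": finger opening in m; "grip_force": force on a finger pad.
Only numpy, scipy, OpenCV 4.12 (cv2) and the standard library are available. Lean on these libraries where they do the work, as an engineer would, in place of code of your own. Each camera call takes 0.05 s, during which the arm holds its last target. There are 200 camera calls.

## Working session

There is one attempt and no reset: what is moved stays moved. The work goes in short steps, Python scripts to look and compute and a tool call to move; the robot and the scene stay as the last step left them, time stands still between calls to the robot, and variables do not carry over. Pictures are saved under pics/ and viewed, at most 10 in all, crops included, and the job is handed in when it is done.

Besides the shell and the picture viewer there is one more tool, called after "Emit:" by a JSON object that holds its "method" and its "body", one argument or row to a line. jog_arm: Moves the arm, as the interface text tells. Its arguments: {"type":"object","properties":{"commands":{"type":"array","items":{"type":"array","items":{"type":"number"}}},"grip_force":{"type":"number"}},"required":["commands"]}

```bash
mkdir -p pics
python3 - <<'E'
from rig import monitor,cams,r
import cv2
for n in("scene","side"):
    cv2.imwrite(f"pics/{n}0.png",cams.snapshot(n)[:,:,::-1]); c=cams.camera_info(n);print(n,c)
s=monitor.observe();print(s);print(r.grip_point_offset)
E
```

```text
scene {'fovy': 48.464709098347065, 'cx': 316.411875414977, 'cy': 243.6148960021573, 'dist': array([-0.0441592,  0.       ,  0.       ,  0.       ,  0.       ]), 'R': array([[-0.80105727, -0.59850209,  0.01012377],
       [-0.44525773,  0.58447525, -0.67833195],
       [ 0.400066  , -0.54789043, -0.73468583]]), 't': array([0.42391213, 0.30092847, 1.13606353])}
side {'fovy': 45.20935942880426, 'cx': 326.5228673420223, 'cy': 248.76685617941894, 'dist': array([-0.1648313,  0.       ,  0.       ,  0.       ,  0.       ]), 'R': array([[ 0.95793873, -0.28675661, -0.0111375 ],
       [-0.18443255, -0.58545328, -0.7894486 ],
       [ 0.21985912,  0.7582975 , -0.61371562]]), 't': array([-0.48706745,  0.21580997,  1.38675151])}
{'t': 0.1, 'q': array([-1.38160127e+00,  2.59134655e-01,  2.08770804e-02,  1.33372522e+00,
       -2.47282310e-05,  1.41819821e+00]), 'qd': array([ 1.66982512e-03, -1.12855966e-03,  3.46244115e-04, -1.30138293e-03,
       -3.03733680e-04,  1.58008096e-05]), 'tau': array([ 5.99008781e-03, -5.56695950e+01,  3.45067155e+01,  1.17886299e-02,
       -2.10428863e-05, -2.96515495e-06]), 'tcp_pos': array([ 0.18429049, -0.51794609,  0.23074283]), 'tool_rot': array([-3.14041622e+00, -1.55909399e-04,  3.41793105e-01]), 'contact_force': array([ 0.51161896, -0.31309409, -0.47021542]), 'wrist_torque': array([ 0.00395198, -0.01366376,  0.00583809]), 'grip_force': 0.0, 'opening': 0.08567854039579706}
0.0187
```

View pics/scene0.png

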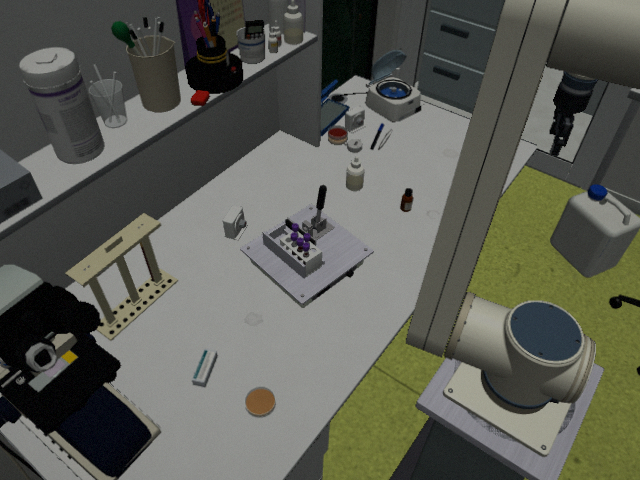

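View pics/side0.png

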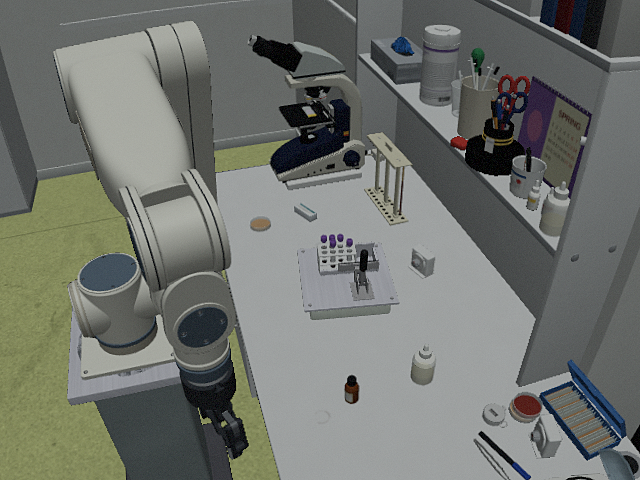

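The scene view shows the shaker around (308,250) with its handle up at (321,195). In the side view the deck is around (347,278) and the handle around (363,262). The bottles stand to the -y side. Next I'll enlarge both views.

Run:
```python
import cv2,numpy as np
a=cv2.imread("pics/scene0.png")[170:310,230:385];b=cv2.imread("pics/side0.png")[225:325,285:410]
cv2.imwrite("pics/z1.png",cv2.resize(a,None,fx=4,fy=4,interpolation=2))
cv2.imwrite("pics/z2.png",cv2.resize(b,None,fx=6,fy=6,interpolation=2))
```

```text
(no output)
```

View pics/z1.png

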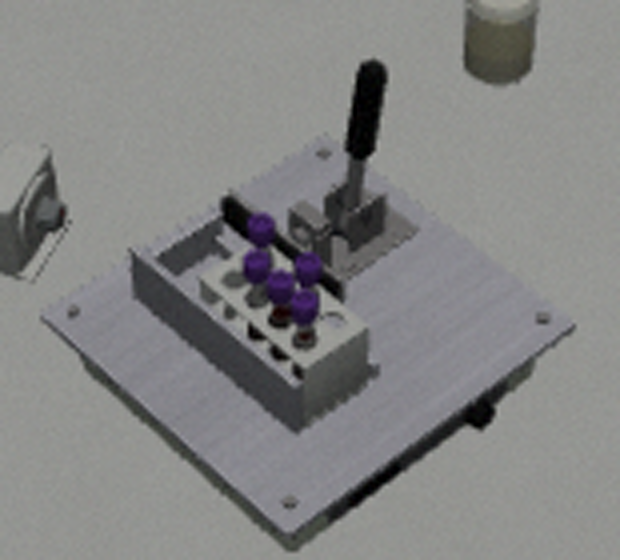

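View pics/z2.png

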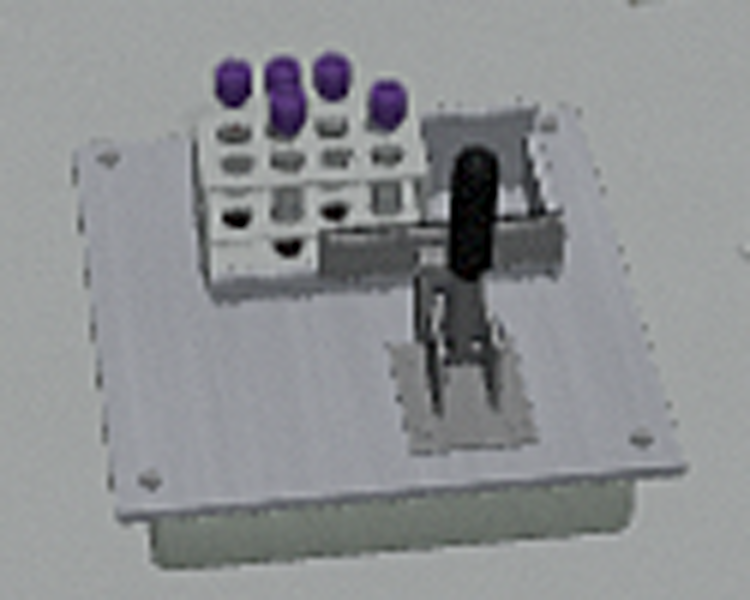

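z1 (the scene crop) shows the deck corners at left (42,317), top (325,137), right (575,325) and bottom (290,540). The grip tip is at (373,62), and the rack's near top corners are at (303,375) and (368,322). z2 (the side crop) shows the deck corners at (78,145), (120,515), (687,467) and (573,105). The grip tip is at (475,148), and the rack's near top corners are at (200,118) and (212,185).

```bash
cat > h.py <<'E'
import numpy as np,cv2
from rig import cams
def ray(n,uv):
    c=cams.camera_info(n);f=240/np.tan(np.radians(c["fovy"]/2))
    K=np.array([[f,0,c["cx"]],[0,f,c["cy"]],[0,0,1]])
    p=cv2.undistortPoints(np.array([[uv]],float),K,c["dist"]).ravel()
    R=np.array(c["R"]);return -R.T@c["t"],R.T@np.array([*p,1])
def plane(n,uv,z):
    o,d=ray(n,uv);return o+d*(z-o[2])/d[2]
def tri(a,b):
    A=0;B=0;
    for n,uv in(("scene",a),("side",b)):
        o,d=ray(n,uv);d/=np.linalg.norm(d);P=np.eye(3)-np.outer(d,d);A=A+P;B=B+P@o
    return np.linalg.solve(A,B)
Z1=lambda u,v:((u+.5)/4-.5+230,(v+.5)/4-.5+170)
Z2=lambda u,v:((u+.5)/6-.5+285,(v+.5)/6-.5+225)
E
cat > m.py <<'E'
from h import *
np.set_printoptions(precision=4,suppress=True)
M=np.array([[.115,.085],[.115,-.155],[-.115,-.155],[-.115,.085]])
S=[(42,317),(325,137),(575,325),(290,540)];D=[(573,105),(687,467),(120,515),(78,145)]
W1=np.array([plane("scene",Z1(*p),.06)[:2] for p in S]);W2=np.array([plane("side",Z2(*p),.06)[:2] for p in D])
def fit(M,W):
    m=M.mean(0);w=W.mean(0);H=(M-m).T@(W-w);a=np.arctan2(H[0,1]-H[1,0],H[0,0]+H[1,1])
    R=np.array([[np.cos(a),-np.sin(a)],[np.sin(a),np.cos(a)]]);t=w-R@m;return a,R,t,W-(M@R.T+t)
for W in(W1,W2): a,R,t,e=fit(M,W);print(a,t);print(e)
a,R,t,e=fit(np.r_[M,M],np.r_[W1,W2]);print("both",a,t)
loc=lambda p:np.r_[R.T@(p[:2]-t),p[2]]
print("tip",loc(tri(Z1(373,64),Z2(475,150))))
print("rack -x+y", loc(plane("scene",Z1(303,375),.115)),loc(plane("side",Z2(200,118),.115)))
print("rack -x-y", loc(plane("scene",Z1(368,322),.115)),loc(plane("side",Z2(212,185),.115)))
for x in [(-.1,0),(-.061,0),(.032,-.1),(.032,-.209)]:print(x,R@x+t)
print("oil",plane("side",(352,400),0),"squeeze",plane("side",(422,380),0), loc(plane("side",(422,380),0)))
print("cup tall thing",loc(plane("side",(423,272),0)))
E
python3 m.py
```

```text
-0.17540802951142553 [0.562  0.0392]
[[-0.0015 -0.0013]
 [-0.0002  0.0002]
 [ 0.0019  0.0014]
 [-0.0002 -0.0003]]
-0.17809076481531702 [0.5658 0.0357]
[[-0.0013  0.0019]
 [-0.0008 -0.0015]
 [ 0.0004 -0.0006]
 [ 0.0017  0.0003]]
both -0.17675439862909784 [0.5639 0.0374]
tip [ 0.0323 -0.1168  0.198 ]
rack -x+y [-0.067   0.0299  0.115 ] [-0.0607  0.0255  0.115 ]
rack -x-y [-0.0626 -0.0251  0.115 ] [-0.0605 -0.0211  0.115 ]
(-0.1, 0) [0.4654 0.055 ]
(-0.061, 0) [0.5038 0.0482]
(0.032, -0.1) [ 0.5778 -0.0666]
(0.032, -0.209) [ 0.5586 -0.1739]
oil [ 0.4651 -0.3372  0.    ] squeeze [ 0.6321 -0.3325  0.    ] [ 0.1322 -0.3522  0.    ]
cup tall thing [0.2246 0.0143 0.    ]
```

Emit:
{"method": "jog_arm", "body": {
  "commands": [
    [0,0,-0.94,0,0,0,0],
    [0,0,-0.94,0,0,0,0],
    [0,0,-0.94,0,0,0,0],
    [0,0,-0.94,0,0,0,0],
    [0,0,-0.94,0,0,0,0],
    [0,0,-0.94,0,0,0,0],
    [0,0,-0.94,0,0,0,0],
    [0,0,-0.94,0,0,0,0]
  ]
}}

```text
t: 1.1
tcp_pos: [0.1843, -0.518, 0.2309]
tool_rot: [-3.141, -0.001, 1.396]
contact_force: [0.3, 0.6, 0.7]
opening: -0.0
grip_force: 0.0
```

Emit:
{"method": "jog_arm", "body": {
  "commands": [
    [0,0,0,0.95,0.28,0,0],
    [0,0,0,0.95,0.28,0,0],
    [0,0,0,0.95,0.28,0,0],
    [0,0,0,0.95,0.28,0,0],
    [0,0,0,0.95,0.28,0,0],
    [0,0,0,0.95,0.28,0,0],
    [0,0,0,0.95,0.28,0,0],
    [0,0,0,0.95,0.28,0,0]
  ]
}}

```text
t: 2.1
tcp_pos: [0.3269, -0.2337, 0.2311]
tool_rot: [-3.141, -0.0, 1.392]
contact_force: [0.1, -0.3, 0.3]
opening: 0.0
grip_force: 0.0
```

Emit:
{"method": "jog_arm", "body": {
  "commands": [
    [0,0,0,0.95,0.28,0,0],
    [0,0,0,0.95,0.28,0,0],
    [0,0,0,0.95,0.28,0,0],
    [0,0,0,0.95,0.28,0,0],
    [0,0,0,0.95,0.28,0,0],
    [0,0,0,0.95,0.28,0,0],
    [0,0,0,0.95,0.28,0,0],
    [0,0,0,0,0,0,0]
  ]
}}

```text
t: 3.1
tcp_pos: [0.4516, 0.0147, 0.2308]
tool_rot: [-3.141, -0.0, 1.395]
contact_force: [-0.6, -1.1, -0.5]
opening: 0.0003
grip_force: 0.0
```

```bash
cat > st.py <<'E'
from rig import monitor
import numpy as np
np.set_printoptions(precision=4,suppress=True)
s=monitor.observe();a=-.1768;c,n=np.cos(a),np.sin(a);R=np.array([[c,-n],[n,c]]);p=s["tcp_pos"]
print(s["t"],"shaker",R.T@(p[:2]-[.5639,.0374]),p[2],"rot",s["tool_rot"],"F",s["contact_force"],s["opening"],s["q"])
E
python3 st.py
```

```text
3.1 shaker [-0.1065 -0.0421] 0.23080268806764756 rot [-3.1407 -0.0003  1.3952] F [-0.5782 -1.1496 -0.5027] 0.00025457946781432266 [-0.1538  0.0917 -0.1898  1.2901  0.0003  1.5926]
```

Emit:
{"method": "jog_arm", "body": {
  "commands": [
    [0,0,0,0.56,0,0,0],
    [0,0,0,0.56,0,0,0],
    [0,0,0,0,0,0.9,0],
    [0,0,0,0,0,0.9,0],
    [0,0,0,0,0,0.9,0],
    [0,0,0,0,0,0.8,0],
    [0,0,0,0,0.2,0,0],
    [0,0,0,0,0,0,0]
  ]
}}

```text
t: 4.1
tcp_pos: [0.4682, 0.0548, 0.0923]
tool_rot: [3.14, -0.0, 1.391]
contact_force: [-0.7, 0.5, 0.6]
opening: -0.0005
grip_force: 0.0
```

```bash
python3 st.py
python3 - <<'E'
from rig import cams
import cv2
a=cams.snapshot("scene")[150:310,220:400,::-1];b=cams.snapshot("side")[190:325,275:410,::-1]
f=lambda i:cv2.resize(i,(400,int(400*i.shape[0]/i.shape[1])),interpolation=2)[:350]
a,b=f(a),f(b);import numpy as np
cv2.imwrite("pics/p1.png",np.hstack([a,b]))
E
```

```text
4.1 shaker [-0.0972  0.0003] 0.09234938013008076 rot [ 3.1402 -0.      1.391 ] F [-0.6816  0.5253  0.5649] -0.0005208857149284593 [-0.0617  0.2131 -0.4145  0.9418 -0.0001  1.6889]
```

View pics/p1.png

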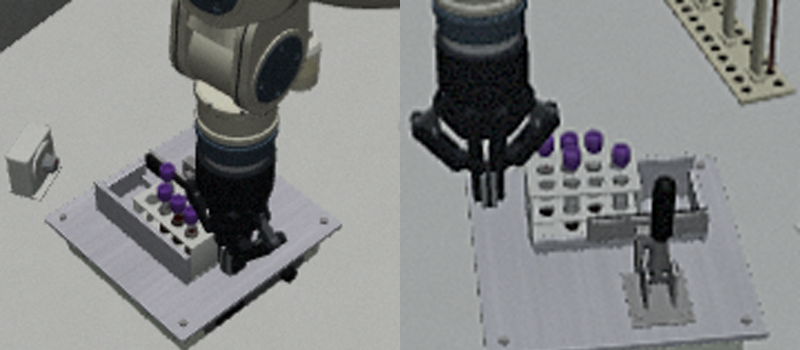

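The view shows the fingers short of the rack, with their knuckles sticking out along the slot at (555,115) towards the tubes. I'll back off and turn 90° so that the knuckles lie across the slot.

Emit:
{"method": "jog_arm", "body": {
  "commands": [
    [0,0,0,0,-0.5,0,0],
    [0,0,-0.94,0,0,0,0],
    [0,0,-0.94,0,0,0,0],
    [0,0,-0.94,0,0,0,0],
    [0,0,-0.94,0,0,0,0],
    [0,0,-0.94,0,0,0,0],
    [0,0,-0.94,0,0,0,0],
    [0,0,-0.94,0,0,0,0]
  ]
}}

```text
t: 5.2
tcp_pos: [0.4478, 0.059, 0.0924]
tool_rot: [3.14, 0.001, 2.315]
contact_force: [0.3, 0.0, 0.8]
opening: 0.0002
grip_force: 0.0
```

Emit:
{"method": "jog_arm", "body": {
  "commands": [
    [0,0,-0.94,0,0,0,0],
    [0,0,-0.94,0,0,0,0],
    [0,0,-0.94,0,0,0,0],
    [0,0,-0.94,0,0,0,0],
    [0,0,-0.94,0,0,0,0],
    [0,0,0,0,0,0,0]
  ]
}}

```text
t: 5.95
tcp_pos: [0.4478, 0.059, 0.0923]
tool_rot: [3.141, 0.002, 2.966]
contact_force: [-0.5, 0.3, 0.3]
opening: 0.0001
grip_force: 0.0
```

```bash
python3 st.py
```

```text
5.95 shaker [-0.1181  0.0008] 0.09225093313440802 rot [3.1414 0.0017 2.966 ] F [-0.4997  0.26    0.3381] 6.727660806966643e-05 [-0.0552  0.1818 -0.4568  0.9306 -0.      0.1204]
```

Emit:
{"method": "jog_arm", "body": {
  "commands": [
    [0,0,0,-0.4,0.05,0,0],
    [0,0,0,-0.4,0,0,0],
    [0,0,0,-0.2,0,0,0],
    [0,0,0,-0.2,0,0,0],
    [0,0,0,-0.2,0,0,0],
    [0,0,0,-0.2,0,0,0],
    [0,0,0,-0.2,0,0,0],
    [0,0,0,0,0,0,0]
  ]
}}

```text
t: 6.95
tcp_pos: [0.5192, 0.0483, 0.0913]
tool_rot: [3.142, 0.0, 2.967]
contact_force: [0.8, -0.5, 0.8]
opening: 0.0001
grip_force: 0.0
```

```bash
python3 st.py
```

```text
6.95 shaker [-0.0459  0.0029] 0.09126466475433959 rot [3.1416 0.0004 2.9666] F [ 0.8482 -0.4765  0.7633] 5.249349592068663e-05 [-0.0682  0.2924 -0.3046  0.9734 -0.      0.1068]
```

Emit:
{"method": "jog_arm", "body": {
  "commands": [
    [0,0,0,-0.1,0,0,0],
    [0,0,0,-0.1,0,0,0],
    [0,0,0,-0.1,0,0,0],
    [0,0,0,-0.1,0,0,0]
  ]
}}

```text
t: 7.45
tcp_pos: [0.5346, 0.0457, 0.0913]
tool_rot: [3.142, -0.0, 2.967]
contact_force: [-2.0, 0.3, -0.2]
opening: -0.0002
grip_force: 0.4
```

Emit:
{"method": "jog_arm", "body": {
  "commands": [
    [0,0,0,-0.05,0,0,0],
    [0,0,0,0,0,0,0]
  ]
}}

```text
t: 7.7
tcp_pos: [0.5366, 0.0453, 0.0913]
tool_rot: [3.142, 0.0, 2.967]
contact_force: [0.6, -0.7, -0.3]
opening: 0.0002
grip_force: 0.0
```

Emit:
{"method": "jog_arm", "body": {
  "commands": [
    [0,0,0,-0.05,0,0,0],
    [0,0,0,0,0,0,0]
  ]
}}

```text
t: 7.95
tcp_pos: [0.5384, 0.045, 0.0913]
tool_rot: [3.142, 0.0, 2.967]
contact_force: [0.7, -0.4, -0.0]
opening: 0.0004
grip_force: 0.1
```

Emit:
{"method": "jog_arm", "body": {
  "commands": [
    [0,0,0,-0.05,0,0,0],
    [0,0,0,0,0,0,0]
  ]
}}

```text
t: 8.2
tcp_pos: [0.5399, 0.0447, 0.0913]
tool_rot: [3.141, -0.001, 2.967]
contact_force: [-3.9, 1.3, 2.2]
opening: 0.0001
grip_force: 1.9
```

Emit:
{"method": "jog_arm", "body": {
  "commands": [
    [0,0,0,-0.05,0,0,0],
    [0,0,0,0,0,0,0]
  ]
}}

```text
t: 8.45
tcp_pos: [0.5399, 0.0448, 0.0912]
tool_rot: [3.142, -0.004, 2.967]
contact_force: [-13.2, 1.7, 9.4]
opening: 0.0
grip_force: 6.6
```

Emit:
{"method": "jog_arm", "body": {
  "commands": [
    [0,0,0,-0.05,0,0,0],
    [0,0,0,0,0,0,0]
  ]
}}

```text
t: 8.7
tcp_pos: [0.5399, 0.0448, 0.0911]
tool_rot: [-3.142, -0.008, 2.967]
contact_force: [-22.2, 3.6, 14.8]
opening: 0.0001
grip_force: 11.2
```

Emit:
{"method": "jog_arm", "body": {
  "commands": [
    [0,0,0,0.15,0,0,0],
    [0,0,0,0.2,0,0,0],
    [0,0,0,0.7,0,0,0],
    [0,0,0,0,0,-0.95,0],
    [0,0,0,0,0,-0.95,0],
    [0,0,0,0,0,-0.95,0],
    [0,0,0,0,0,-0.95,0],
    [0,0,0,0,0,0,0]
  ]
}}

```text
t: 9.7
tcp_pos: [0.5041, 0.0512, 0.246]
tool_rot: [3.141, 0.006, 2.967]
contact_force: [1.5, -0.4, -0.9]
opening: -0.0001
grip_force: 0.0
```

```bash
python3 st.py
python3 - <<'E'
from rig import cams
import cv2,numpy as np
b0=cams.snapshot("scene");b=cams.snapshot("side")
cv2.imwrite("pics/side1.png",b[:,:,::-1]);cv2.imwrite("pics/scene1.png",b0[:,:,::-1])
a=b0[170:310,230:370,::-1];b=b[225:325,300:400,::-1]
f=lambda i:cv2.resize(i,(400,400),interpolation=2)
cv2.imwrite("pics/p2.png",np.hstack([f(a),f(b)]))
E
```

```text
9.7 shaker [-0.0613  0.003 ] 0.24604881268383003 rot [3.141  0.0058 2.9667] F [ 1.4988 -0.4303 -0.8603] -0.00014868232945647666 [-0.0646  0.1764 -0.0495  1.339  -0.0001  0.1103]
```

View pics/p2.png

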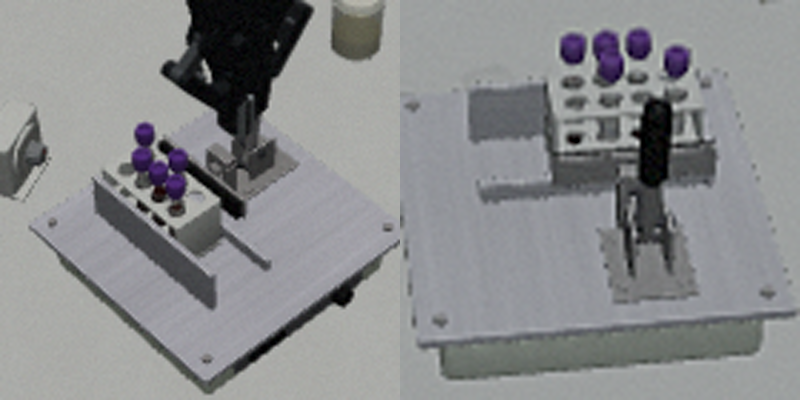

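The rack (scene panel (160,210), side panel (630,110)) has reached the end stop. The handle at (655,140) is untouched. Now I'll move beside the handle.

Emit:
{"method": "jog_arm", "body": {
  "commands": [
    [0,0,0,-0.78,-0.5,0,0],
    [0,0,0,-0.78,-0.5,0,0],
    [0,0,0,-0.78,-0.5,0,0],
    [0,0,0,0,0,0.6,0],
    [0,0,0,0,0,0.6,0],
    [0,0,0,0,0,0.6,0],
    [0,0,0,0,0,0,0]
  ]
}}

```text
t: 10.68
tcp_pos: [0.5831, -0.0239, 0.1685]
tool_rot: [3.142, -0.005, 2.967]
contact_force: [-0.2, -0.6, 0.0]
opening: -0.0001
grip_force: 0.0
```

```bash
python3 st.py
python3 - <<'E'
import numpy as np
a=.010;s=.082
for th in [.14,.3,.5,.7,.9,1.1,1.3,1.45,1.6]:
    print(th,round(-.1-s*np.sin(th)+.009*np.cos(th)+a,4),round(.09+s*np.cos(th)+.009*np.sin(th),4))
E
```

```text
10.675 shaker [ 0.0297 -0.057 ] 0.1685200915551924 rot [ 3.1416 -0.0052  2.9666] F [-0.1688 -0.6481  0.0326] -9.535460828202827e-05 [-0.1847  0.3429 -0.018   1.2151 -0.     -0.0098]
0.14 -0.0925 0.1725
0.3 -0.1056 0.171
0.5 -0.1214 0.1663
0.7 -0.1359 0.1585
0.9 -0.1486 0.148
1.1 -0.159 0.1352
1.3 -0.1666 0.1206
1.45 -0.1703 0.1088
1.6 -0.1722 0.0966
```

Emit:
{"method": "jog_arm", "body": {
  "commands": [
    [0,0,0,-0.05,-0.45,0,0],
    [0,0,0,0,-0.45,0,0],
    [0,0,0,0,-0.16,0,0],
    [0,0,0,0,-0.16,0,0],
    [0,0,0,0,-0.2,0.05,0],
    [0,0,0,0,-0.2,0.05,0],
    [0,0,0,0,-0.18,0.1,0],
    [0,0,0,0,-0.18,0.1,0]
  ]
}}

```text
t: 11.68
tcp_pos: [0.5726, -0.1029, 0.1589]
tool_rot: [3.142, -0.0, 2.967]
contact_force: [0.1, -0.2, -0.3]
opening: -0.0001
grip_force: 0.1
```

```bash
python3 st.py
python3 - <<'E'
from rig import cams
import cv2,numpy as np
b0=cams.snapshot("scene");b=cams.snapshot("side")
a=b0[150:290,250:390,::-1];b=b[205:325,300:420,::-1]
f=lambda i:cv2.resize(i,(400,400),interpolation=2)
cv2.imwrite("pics/p3.png",np.hstack([f(a),f(b)]))
E
```

```text
11.675 shaker [ 0.0333 -0.1366] 0.15890525040313389 rot [ 3.1416 -0.0002  2.9668] F [ 0.1415 -0.2454 -0.3243] -0.00012671836022227256 [-0.3219  0.3415 -0.0453  1.1842 -0.     -0.1472]
```

View pics/p3.png

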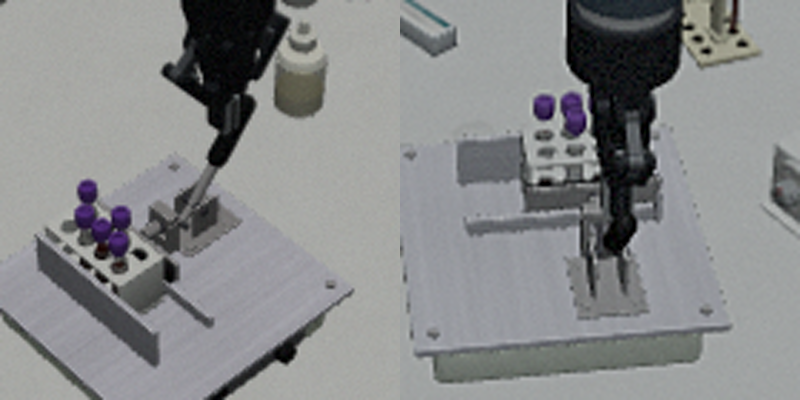

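The handle (scene panel (230,130)) is swung to about 0.7 rad and sits squarely under the fingertips. I'll continue along the arc.

Emit:
{"method": "jog_arm", "body": {
  "commands": [
    [0,0,0,0,-0.15,0.13,0],
    [0,0,0,0,-0.15,0.13,0],
    [0,0,0,0,-0.13,0.16,0],
    [0,0,0,0,-0.13,0.16,0],
    [0,0,0,0,-0.1,0.18,0],
    [0,0,0,0,-0.1,0.18,0]
  ]
}}

```text
t: 12.52
tcp_pos: [0.5674, -0.1327, 0.1211]
tool_rot: [-3.142, -0.0, 2.967]
contact_force: [0.2, 0.7, 0.8]
opening: 0.0004
grip_force: 0.5
```

Emit:
{"method": "jog_arm", "body": {
  "commands": [
    [0,0,0,0,-0.05,0.15,0],
    [0,0,0,0,-0.05,0.15,0],
    [0,0,0,0,-0.03,0.15,0],
    [0,0,0,0,0,0.1,0]
  ]
}}

```text
t: 13.02
tcp_pos: [0.5664, -0.1375, 0.0992]
tool_rot: [3.141, -0.0, 2.967]
contact_force: [-0.3, -0.3, -0.8]
opening: 0.0002
grip_force: 0.0
```

```bash
python3 st.py
```

```text
13.025 shaker [ 0.0332 -0.1717] 0.09919196026076949 rot [ 3.1415 -0.0004  2.9668] F [-0.3414 -0.2557 -0.7817] 0.0001587357028684309 [-0.382   0.3815 -0.1442  1.0455  0.     -0.2072]
```

Emit:
{"method": "jog_arm", "body": {
  "commands": [
    [0,0,0,0,0,-0.5,0],
    [0,0,0,0,0,-0.95,0],
    [0,0,0,0,0,-0.95,0],
    [0,0,0,0,0,-0.95,0],
    [0,0,0,0.9,0,0,0],
    [0,0,0,0.9,0,0,0],
    [0,0,0,0.9,0,0,0],
    [0,0,0,0,0,0,0]
  ]
}}

```text
t: 14.02
tcp_pos: [0.4586, -0.1181, 0.2344]
tool_rot: [-3.141, 0.001, 2.967]
contact_force: [0.9, -0.5, 0.2]
opening: -0.0002
grip_force: 0.0
```

```bash
python3 st.py
python3 - <<'E'
from rig import cams
import cv2,numpy as np
b0=cams.snapshot("scene");b=cams.snapshot("side")
a=b0[150:310,230:390,::-1];b=b[215:335,300:420,::-1]
f=lambda i:cv2.resize(i,(400,400),interpolation=2)
cv2.imwrite("pics/p4.png",np.hstack([f(a),f(b)]))
E
```

```text
14.025 shaker [-0.0763 -0.1716] 0.2343850661152589 rot [-3.1414  0.0009  2.9665] F [ 0.9435 -0.5248  0.1777] -0.00017578098905564836 [-0.4296  0.1265 -0.1402  1.3031  0.     -0.2546]
```

View pics/p4.png

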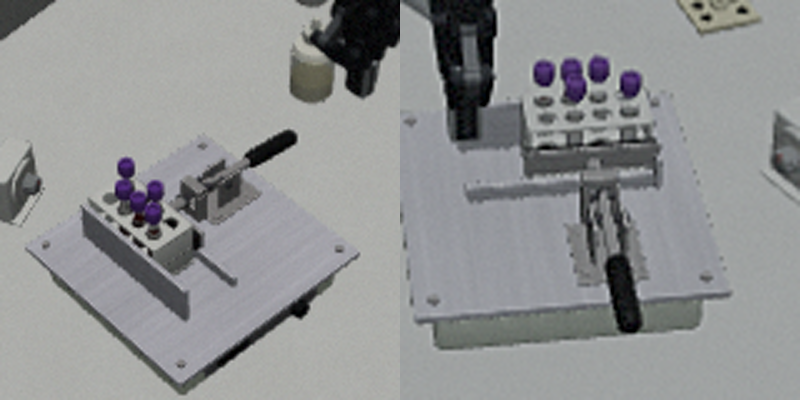

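The handle lies down and outward (side panel tip (629,328)), with the jaw against the rack. I'll check the tip's height and the rack's position by triangulation.

```bash
cat >> m.py <<'E'
print("----")
A=lambda u,v:(u/2.5+229.7,v/2.5+149.7);B=lambda u,v:((u-400)/3.333+299.7,v/3.333+214.7)
print("tip",loc(tri(A(292,138),B(629,324))),"expect .032 -.209 .081 (1.65)")
print("rack -x top",loc(plane("scene",A(161,263),.115)),loc(plane("scene",A(193,233),.115)),loc(plane("side",B(520,95),.115)),"expect x -.016")
E
python3 m.py|sed -n '/----/,$p'
```

```text
----
tip [ 0.0316 -0.2036  0.0815] expect .032 -.209 .081 (1.65)
rack -x top [-0.0305  0.0317  0.115 ] [-0.0226 -0.0154  0.115 ] [-0.0148  0.024   0.115 ] expect x -.016
```

```bash
cat > c.py <<'E'
from h import *
a=-.1768;R=np.array([[np.cos(a),-np.sin(a)],[np.sin(a),np.cos(a)]])
def cen(n,im):
    im=im[200:300,200:420].astype(int);m=(im[:,:,0]-im[:,:,1]>25)&(im[:,:,2]-im[:,:,1]>15)
    v,u=np.nonzero(m);p=plane(n,(u.mean()+200,v.mean()+200),.145);return m.sum(),(R.T@(p[:2]-[.5639,.0374])).round(4)
for n in("scene","side"):
    for k in "01":print(n,k,cen(n,cv2.imread(f"pics/{n}{k}.png")))
    print(n,"now",cen(n,cams.snapshot(n)[:,:,::-1]))
E
python3 c.py
```

```text
scene 0 (np.int64(186), array([-0.018 ,  0.0019]))
scene 1 (np.int64(212), array([0.0301, 0.0042]))
scene now (np.int64(208), array([0.0311, 0.0048]))
side 0 (np.int64(153), array([-0.0196,  0.0011]))
side 1 (np.int64(147), array([0.0313, 0.0018]))
side now (np.int64(152), array([0.0316, 0.0019]))
```

```bash
python3 -c "
from rig import ticket;print(ticket.finish_job())"
```

```text
the job is handed in; nothing more can be done
None
```

I pushed the rack against the end stop (contact force rose to about 22 N there), then swung the clamp handle over to its locked position so the jaw presses the rack to the fence. The robot backed clear, the bystanders were never approached, and the job was handed in at about 14 s; no verdict came back.

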